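# Put the dried chopping boards back in their colour slots

### The job

The four small chopping boards have dried in the wire drainer: move each one into the slot of the bamboo board stand whose liner has the board's own colour. Each must stand upright on the same edge as before, about centred along its slot and right down on the liner. Set the boards down rather than dropping them, let none tip over, and leave the two spice jars behind the racks standing where they are.

Things in the scene. Friction and masses are not known exactly. Their poses are not given: they have to be found in the camera images.
- board_red: red plastic chopping board, 12 mm thick, 130 wide, 100 tall, under 0.25 kg, upright in a wire drainer (wires hold the lower 40 mm: lift straight out). Origin: middle of its lower edge; x across its thickness, y along its width, z up. Grasp the middle of the upper edge from above, closing along x. Boards stand in a row along x, 50 mm apart, 38 mm clear: open the fingers only part way.
- board_yellow: yellow plastic chopping board, 12 mm thick, 130 wide, 100 tall, under 0.25 kg, upright in a wire drainer (wires hold the lower 40 mm: lift straight out). Origin: middle of its lower edge; x across its thickness, y along its width, z up. Grasp the middle of the upper edge from above, closing along x. Boards stand in a row along x, 50 mm apart, 38 mm clear: open the fingers only part way.
- board_green: green plastic chopping board, 12 mm thick, 130 wide, 100 tall, under 0.25 kg, upright in a wire drainer (wires hold the lower 40 mm: lift straight out). Origin: middle of its lower edge; x across its thickness, y along its width, z up. Grasp the middle of the upper edge from above, closing along x. Boards stand in a row along x, 50 mm apart, 38 mm clear: open the fingers only part way.
- board_blue: blue plastic chopping board, 12 mm thick, 130 wide, 100 tall, under 0.25 kg, upright in a wire drainer (wires hold the lower 40 mm: lift straight out). Origin: middle of its lower edge; x across its thickness, y along its width, z up. Grasp the middle of the upper edge from above, closing along x. Boards stand in a row along x, 50 mm apart, 38 mm clear: open the fingers only part way.
- slot_red: fixed slot with a red liner (strip 15 by 144 mm, seen from above) in the bamboo stand. Origin: middle of the slot floor, on the liner, where the middle of a board's lower edge belongs; x across, y along the slot, z up. Two slats 104 mm long, 45 mm high above the liner, 17 mm apart at the foot, 28 mm at the top. Slots 50 mm apart in a row along x, colours in any order.
- slot_yellow: fixed slot with a yellow liner (strip 15 by 144 mm, seen from above) in the bamboo stand. Origin: middle of the slot floor, on the liner, where the middle of a board's lower edge belongs; x across, y along the slot, z up. Two slats 104 mm long, 45 mm high above the liner, 17 mm apart at the foot, 28 mm at the top. Slots 50 mm apart in a row along x, colours in any order.
- slot_green: fixed slot with a green liner (strip 15 by 144 mm, seen from above) in the bamboo stand. Origin: middle of the slot floor, on the liner, where the middle of a board's lower edge belongs; x across, y along the slot, z up. Two slats 104 mm long, 45 mm high above the liner, 17 mm apart at the foot, 28 mm at the top. Slots 50 mm apart in a row along x, colours in any order.
- slot_blue: fixed slot with a blue liner (strip 15 by 144 mm, seen from above) in the bamboo stand. Origin: middle of the slot floor, on the liner, where the middle of a board's lower edge belongs; x across, y along the slot, z up. Two slats 104 mm long, 45 mm high above the liner, 17 mm apart at the foot, 28 mm at the top. Slots 50 mm apart in a row along x, colours in any order.
- herb_jar: bystander: clear spice jar with a green cap, 44 mm across, 100 mm tall, standing behind the racks. Origin: centre of its underside. To be left standing where it is.
- pepper_jar: bystander: clear spice jar with a red cap, 46 mm across, 109 mm tall, standing behind the racks. Origin: centre of its underside. To be left standing where it is.

How it is judged:
By the outcome, as a careful person would: the job done as asked, in the order asked, and still so for the second after the job is handed in, with the robot touching nothing.
It also fails if it takes over 86 s, if anything falls off the work surface, if the arm or the gripper's body presses on something with over 40 N, if the wrist force passes 120 N, or if a joint passes its speed limit or range.

### The arm

A 6-joint arm with a two-finger parallel gripper is mounted at the origin on a cart in front of the work surface, level with it; the furniture and walls round the work are solid. World frame = base frame: x ahead of the robot, y to its left, z up, the work surface at z = 0. Lengths are in mm, angles in rad, forces in N, time in s.
With the tool pointing down it reaches from about 300 to 775 mm from the base axis. Payload 14.6 kg.
Tool frame: the origin (TCP) lies midway between the tips of the shut fingers; the grasp point (between the pads) lies 19 mm behind it; z points along the fingers, y is the line along which they close (so a half turn about z gives the same grasp; the last joint's range is limited). The gripper opens to 94 mm and grips with 3 to 60 N. Pads are 16 mm wide; open, the fingers measure 119 mm over their backs; the gripper's body (75 mm by 177 mm) begins 78 mm behind the grasp point.
Start: joints at [-1.202, 0.3, 1.521, -0, 1.321, -0.067], TCP at [232.167, -498.586, 205.446] pointing down, gripper open.
Joint ranges: [-3.03, 3.03], [-0.79, 2.21], [0.23, 2.52], [-1.04, 4.18], [0, 3.07], [-2.55, 2.55]. Speed limits (rad/s): [2.22, 2.22, 2.57, 3.14, 3.14, 3.14].

### API

Orientations are given as [roll, pitch, yaw] about the fixed x, y, z axes, in that order (R = Rz(yaw) Ry(pitch) Rx(roll)).
In Python, from cell import manip gives the robot as it stands.
- The arm moves only by the shell command python3 -m creep 'ROWS' [OPENING] [FORCE]. ROWS is text: rows parted by semicolons, each of 6 numbers parted by spaces: the shift along the tool's x, y, z normalised to -1 to 1, where 1 is 4 cm, then the turn, a rotation vector about the tool's x, y, z normalised to -1 to 1, where 1 is pi rad. In form: dx dy dz ax ay az; .... A call has 1 to 20 rows; each row shifts and turns the commanded pose from where the row before left it, along the tool's axes as they then stand; what a row does not reach is not made up. A row lasts 1/8 s, in which the tool goes at most 62.5 mm and 10.7 degrees, less where a joint would pass 70% of its speed; a pose out of reach is approached as far as the arm can. A call with a number of a shift or a turn outside -1 to 1 is refused whole. A call with a gripper value outside its range is refused whole. OPENING is the closure, from 0 (fully open) to 1 (shut), set as the call begins (- or left out, the last holds). The fingers move at their own pace and stop on an object; FORCE is the grip in N (left out, the last holds). Time passes only in rows, so rows that do not move let the fingers close. It gives the time, the measured TCP pose, the force, the opening and the grip force at its end, in the units of the state.
- manip.read_state(): the state, without advancing time (a new reading comes with each control period).
- manip.camera(name): name is "scene" or "top"; returns a dict with "color" (420x560x3 uint8, red, green, blue), "range_z" (420x560 float32, mm along the optical axis (not along the pixel's ray), 0 where there is no reading), "camera_matrix" (3x3 intrinsics, pixels), "T" (4x4, takes a point from camera to world coordinates). Camera axes: x right, y down, z forward; pixel columns grow to the right and rows downward; lengths in mm; the calibration is good to about 2 mm. A picture is of the moment at which its call begins.
- manip.sign_off(): hands the job in; it is judged then, once.
The state is a dict: "clock": time; "joints": joint angles; "qd": joint speeds; "effort": joint torques, N m; "eef_pos": TCP position; "eef_rot": TCP orientation; "wrist_force": force on the tool from outside, world axes, zero at the start; "moment": the same for the moment, N m; "finger_gap": finger opening in mm; "finger_force": force on a finger pad.
Only numpy, scipy, OpenCV 4.12 (cv2) and the standard library are available. Lean on these libraries where they do the work, as an engineer would, in place of code of your own. Each camera call takes 0.05 s, during which the arm holds its last target. There are 200 camera calls.

## Working session

There is one attempt and no reset: what is moved stays moved. The work goes in short steps, Python scripts to look and compute and a shell command to move; the robot and the scene stay as the last step left them, time stands still between calls to the robot, and variables do not carry over. Pictures are saved under pics/ and viewed, at most 14 in all, crops included, and the job is handed in when it is done.

```bash
mkdir -p pics; ls
python3 - <<'E'
from cell import manip
import cv2,numpy as np
for n in("scene","top"):
    c=manip.camera(n); cv2.imwrite(f"pics/{n}0.png",c["color"][:,:,::-1]); np.savez(f"{n}0.npz",**c); print(n,c["T"].round(3).tolist(),c["camera_matrix"].tolist())
print(manip.read_state())
E
```

```text
pics
scene [[-0.664, -0.46, 0.59, 76.309], [-0.748, 0.426, -0.509, 604.972], [-0.017, -0.779, -0.627, 578.668], [0.0, 0.0, 0.0, 1.0]] [[430.5062249168883, 0.0, 284.3013483674205], [0.0, 430.5062249168883, 216.8722079240687], [0.0, 0.0, 1.0]]
top [[0.012, -0.987, 0.159, 416.93], [-1.0, -0.013, -0.005, 177.301], [0.007, -0.159, -0.987, 878.716], [0.0, 0.0, 0.0, 1.0]] [[468.0054680614735, 0.0, 265.246507058539], [0.0, 468.0054680614735, 206.43183507310087], [0.0, 0.0, 1.0]]
{'clock': 0.1, 'joints': array([-1.20160863e+00,  3.00384185e-01,  1.52152518e+00, -2.28207394e-05,
        1.32071795e+00, -6.65821677e-02]), 'qd': array([-0.00077748, -0.00013309, -0.00312114,  0.00032438, -0.00037991,
        0.0018163 ]), 'effort': array([ 9.98416290e-04, -5.32648587e+01, -3.53286052e+01,  7.09248637e-02,
        2.35428015e-02, -3.99971930e-05]), 'eef_pos': array([ 232.07237631, -498.37197231,  204.95765774]), 'eef_rot': array([-3.14055881e+00, -4.67834357e-05,  4.35775501e-01]), 'wrist_force': array([-0.23636967, -0.73934756, -0.1631583 ]), 'moment': array([ 0.01491965,  0.00239087, -0.04435352]), 'finger_force': 0.0, 'finger_gap': 94.05916927290008}
```

View pics/scene0.png

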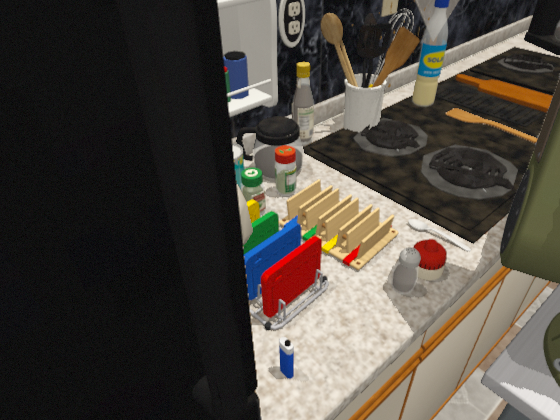

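View pics/top0.png

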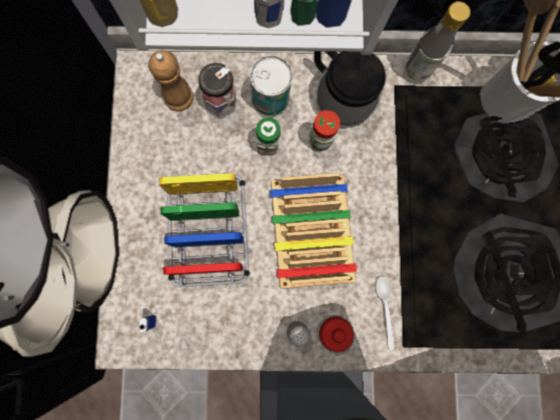

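The top view shows the boards in the drainer at about (200,185), (200,212), (203,240) and (203,269): yellow, green, blue, red. The liners are at about (309,190), (311,216), (314,244) and (316,271): blue, green, yellow, red. The scene view shows red and blue boards near (293,275) and (272,257), with the stand at (340,225).

```bash
cat > h.py <<'E'
import cv2,numpy as np
HUE={"red":[(0,7),(174,180)],"yellow":[(22,33)],"green":[(50,80)],"blue":[(105,125)]}
def mask(c,k):
    h=cv2.cvtColor(c["color"],cv2.COLOR_RGB2HSV)
    m=sum(((h[...,0]>=a)&(h[...,0]<=b)) for a,b in HUE[k])>0
    return m&(h[...,1]>150)&(h[...,2]>60)
def cloud(c):
    z=c["range_z"];v,u=np.mgrid[:z.shape[0],:z.shape[1]];K=c["camera_matrix"]
    p=np.stack([(u-K[0,2])/K[0,0]*z,(v-K[1,2])/K[1,1]*z,z],-1)
    w=p@c["T"][:3,:3].T+c["T"][:3,3]; w[z==0]=np.nan
    return w
def ray(c,uv,z):
    K=c["camera_matrix"];T=c["T"];uv=np.atleast_2d(uv).astype(float)
    d=np.c_[(uv[:,0]-K[0,2])/K[0,0],(uv[:,1]-K[1,2])/K[1,1],np.ones(len(uv))]@T[:3,:3].T
    return T[:3,3]+d*((z-T[2,3])/d[:,2])[:,None]
def pix(c,P):
    q=np.linalg.inv(c["T"])@np.append(P,1);q=c["camera_matrix"]@q[:3];return q[:2]/q[2]
E
python3 - <<'E'
from h import *
t=dict(np.load("top0.npz"));s=dict(np.load("scene0.npz"))
W=cloud(t)
print("table z",np.nanmedian(W[300:350,180:250,2]), 'obst max z', [ (x,np.nanmax(W[y0:y1,x0:x1,2]).round()) for x,y0,y1,x0,x1 in (("left",0,420,0,100),("shelf",0,50,140,370),("back",50,140,140,400),("jars",110,160,250,350))])
for name,(x0,x1) in (("board",(150,250)),("liner",(262,365))):
  for k in HUE:
    m=mask(t,k);r=np.zeros_like(m);r[165:292,x0:x1]=1;m&=r
    n,l,st,_=cv2.connectedComponentsWithStats(m.astype(np.uint8))
    if name=="board":
        m=l==1+st[1:,4].argmax()
        z=W[m][:,2];zt=np.nanpercentile(z,90); m2=m&(abs(W[...,2]-zt)<6)
    else: m2=m; zt=np.nanmedian(W[m][:,2])
    v,u=np.nonzero(m2)
    P=ray(t,np.c_[u,v],zt)
    rc=cv2.minAreaRect(P[:,:2].astype(np.float32))
    f=np.polyfit(P[:,1],P[:,0],1)
    print(name,k,m2.sum(),"zt",zt.round(1),"ctr",np.round(rc[0],1),np.round(rc[1],1),"x=f(y) yaw",(-np.arctan(f[0])).round(4),"x..",P[:,0].min().round(),P[:,0].max().round(),"y",P[:,1].min().round(1),P[:,1].max().round(1))
Ws=cloud(s)
for k in("red","blue","green","yellow"):
    m=mask(s,k);r=np.zeros_like(m);r[190:320,245:330]=1;m&=r
    q=Ws[m];print("scene",k,m.sum(),np.nanpercentile(q,[2,50,98],axis=0).round().tolist())
for k,(u0,v0,u1,v1) in dict(green=(300,225,320,243),yellow=(320,235,340,252),red=(342,245,362,265),blue=(280,190,330,230)).items():
    m=mask(s,k);r=np.zeros_like(m);r[v0:v1,u0:u1]=1;m&=r;print("sl",k,m.sum(),np.nanmedian(Ws[m],axis=0).round(1))
# jars
for k,r0 in(("green",(115,140,250,285)),("red",(105,140,308,345))):
    a,b,c0,d=r0;q=W[a:b,c0:d].reshape(-1,3);q=q[q[:,2]>85];print("jar",k,np.nanmedian(q,axis=0).round())
# top view obstacles above 150
M=(W[...,2]>140);q=W[M];print("high x",np.nanpercentile(q[:,0],[0,5,50,95,100]).round(),"y",np.nanpercentile(q[:,1],[0,5,50,95,100]).round())
for a in range(-400,500,60):
    g=q[abs(q[:,1]-a)<30]
    if len(g): print(a,"min x",g[:,0].min().round(),"z",g[:,2].min().round(),g[:,2].max().round())
E
```

```text
table z 0.10596052367202446 obst max z [('left', np.float64(463.0)), ('shelf', np.float64(266.0)), ('back', np.float64(188.0)), ('jars', np.float64(113.0))]
board red 556 zt 112.1 ctr [438.1 276.2] [ 11.9 123.4] x=f(y) yaw 0.069 x.. 429.0 447.0 y 214.7 338.0
board yellow 487 zt 111.6 ctr [586.3 289.8] [ 12.1 120.7] x=f(y) yaw 0.0689 x.. 576.0 595.0 y 229.6 349.8
board green 117 zt 110.6 ctr [535.4 284.7] [  9.6 122.7] x=f(y) yaw 0.0806 x.. 527.0 544.0 y 223.5 346.1
board blue 534 zt 111.6 ctr [487.9 275.8] [ 12.2 122.9] x=f(y) yaw 0.0672 x.. 479.0 497.0 y 214.2 337.1
liner red 695 zt 15.0 ctr [438.9  78.3] [ 16.4 144.2] x=f(y) yaw 0.0939 x.. 426.0 451.0 y 6.9 149.9
liner yellow 648 zt 14.9 ctr [488.5  82.8] [ 16.5 143.9] x=f(y) yaw 0.0914 x.. 475.0 501.0 y 11.5 154.0
liner green 121 zt 14.9 ctr [538.8  87.2] [  9.9 138. ] x=f(y) yaw 0.079 x.. 533.0 550.0 y 18.2 156.3
liner blue 412 zt 14.6 ctr [588.6  92. ] [ 11.6 142.4] x=f(y) yaw 0.0945 x.. 576.0 599.0 y 21.1 162.4
scene red 2676 [[429.0, 218.0, 16.0], [434.0, 286.0, 74.0], [443.0, 341.0, 112.0]]
scene blue 1812 [[478.0, 215.0, 16.
[... 188 characters left out ...]
6.0], [597.0, 250.0, 111.0]]
sl green 85 [533.9 146.   15.4]
sl yellow 138 [484.9 139.   15.3]
sl red 138 [435.1 133.5  15.2]
sl blue 138 [492.8 225.2 109.3]
jar green [678. 170. 100.]
jar red [686.  70. 108.]
high x [212. 310. 661. 840. 895.] y [-317. -135.  425.  494.  538.]
-340 min x 724.0 z 140.0 149.0
-280 min x 720.0 z 140.0 246.0
-220 min x 733.0 z 140.0 302.0
-160 min x 817.0 z 140.0 215.0
-100 min x 813.0 z 140.0 214.0
-40 min x 891.0 z 140.0 153.0
20 min x 227.0 z 167.0 328.0
80 min x 225.0 z 170.0 263.0
140 min x 783.0 z 175.0 263.0
200 min x 783.0 z 177.0 266.0
260 min x 783.0 z 175.0 228.0
320 min x 751.0 z 140.0 265.0
380 min x 383.0 z 140.0 412.0
440 min x 333.0 z 140.0 463.0
```

Run:
```python
from h import *
import h
t=dict(np.load("top0.npz"));W=cloud(t)
hs=cv2.cvtColor(t["color"],cv2.COLOR_RGB2HSV)
print(hs[208:217,203].tolist(), hs[212:221,311].tolist())
h.HUE["green"]=[(40,90)]
for nm,x0,x1 in(("b",150,250),("l",262,365)):
    m=(abs(hs[...,0].astype(int)-68)<14)&(hs[...,1]>90);r=np.zeros_like(m);r[195:230,x0:x1]=1;m&=r
    zt=111.6 if nm=="b" else 15
    if nm=="b": m&=abs(W[...,2]-zt)<6
    v,u=np.nonzero(m);P=ray(t,np.c_[u,v],zt);rc=cv2.minAreaRect(P[:,:2].astype(np.float32));print(nm,m.sum(),rc,-np.polyfit(P[:,1],P[:,0],1)[0])
q=W.reshape(-1,3)
for lo,hi in((120,250),(250,500)):
  g=q[(q[:,2]>lo)&(q[:,2]<hi)]
  for x in range(250,800,50):
    k=g[abs(g[:,0]-x)<25]; k=k[(k[:,1]>300)]
    print(lo,x,"min y>300:",k[:,1].min().round() if len(k) else None,end="; ")
  print()
g=q[(q[:,0]>250)&(q[:,0]<420)&(q[:,1]>-50)&(q[:,1]<200)];print("front objs max z",np.nanmax(g[:,2]))
```

```text
[[65, 143, 160], [65, 143, 160], [65, 153, 137], [65, 159, 80], [65, 177, 52], [67, 169, 59], [66, 162, 55], [64, 164, 53], [67, 175, 51]] [[27, 101, 119], [57, 119, 131], [66, 155, 133], [65, 151, 145], [65, 147, 156], [65, 147, 158], [65, 147, 158], [65, 147, 158], [58, 116, 149]]
b 529 ((536.9180297851562, 284.71331787109375), (12.465280532836914, 122.8614273071289), 4.03599214553833) 0.07189537478273282
l 543 ((538.3482055664062, 87.158447265625), (13.322540283203125, 143.32984924316406), 5.3470458984375) 0.0912154720069449
120 250 min y>300: 493.0; 120 300 min y>300: 491.0; 120 350 min y>300: 416.0; 120 400 min y>300: 408.0; 120 450 min y>300: 406.0; 120 500 min y>300: 407.0; 120 550 min y>300: 410.0; 120 600 min y>300: 491.0; 120 650 min y>300: 491.0; 120 700 min y>300: 491.0; 120 750 min y>300: 323.0; 
250 250 min y>300: 493.0; 250 300 min y>300: 491.0; 250 350 min y>300: 412.0; 250 400 min y>300: 405.0; 250 450 min y>300: 405.0; 250 500 min y>300: 406.0; 250 550 min y>300: 414.0; 250 600 min y>300: 491.0; 250 650 min y>300: 491.0; 250 700 min y>300: 491.0; 250 750 min y>300: 491.0; 
front objs max z 92.33680291115354
```

```bash
python3 -m creep '0 0 0 0 0 -.05;0 0 0 0 0 -.05' .617 20
```

```text
clock: 0.35
eef_pos: [232.1, -498.4, 205.1]
eef_rot: [-3.141, -0.0, 0.755]
wrist_force: [-1.4, -0.7, 0.3]
finger_gap: 77.5
finger_force: 0.0
```

```bash
cat > go.py <<'E'
# python3 go.py x y z yaw : tool-frame shift (units of 40 mm) and tool turn (units of pi) still to go
import sys,numpy as np
from cell import manip
from scipy.spatial.transform import Rotation as R
s=manip.read_state();x,y,z,yaw=map(float,sys.argv[1:5])
C=R.from_euler("xyz",s["eef_rot"]);G=R.from_euler("xyz",[np.pi,0,yaw])
d=np.array([x,y,z])-s["eef_pos"]
print("now frame",(C.inv().apply(d)/40).round(3),"goal frame",(G.inv().apply(d)/40).round(3),"turn",((C.inv()*G).as_rotvec()/np.pi).round(4),"pos",s["eef_pos"].round(1),"t",s["clock"])
E
python3 -m creep '0 0 0 0 0 -.047;0 0 0 0 0 -.047;0 0 0 0 0 -.047;0 0 0 0 0 -.047;0 0 0 0 0 -.047;0 0 0 0 0 -.047;.5 .17 0 0 0 0;.9 .307 0 0 0 0;.9 .307 0 0 0 0;.9 .307 0 0 0 0;.9 .307 0 0 0 0;.9 .307 0 0 0 0;.9 .307 0 0 0 0;.9 .307 0 0 0 0;.9 .307 0 0 0 0;.9 .307 0 0 0 0;.9 .307 0 0 0 0;.9 .307 0 0 0 0;.9 .307 0 0 0 0;.5 .17 0 0 0 0' && python3 go.py 438.1 276.2 205 1.640
```

```text
clock: 2.85
eef_pos: [362.1, -15.6, 205.3]
eef_rot: [-3.141, -0.0, 1.637]
wrist_force: [0.0, -0.7, 0.7]
finger_gap: 36.0
finger_force: 0.0
now frame [7.154 2.379 0.009] goal frame [7.147 2.399 0.008] turn [-0.0001 -0.     -0.0009] pos [362.1 -15.6 205.3] t 2.85
```

```bash
python3 -m creep '.6 .2 0 0 0 0;.9 .3 0 0 0 0;.9 .3 0 0 0 0;.9 .3 0 0 0 0;.9 .3 0 0 0 0;.9 .3 0 0 0 0;.9 .3 0 0 0 0;.7 .2 0 0 0 0;.45 .09 0 0 0 0;0 0 .3 0 0 0;0 0 .5 0 0 0;0 0 .5 0 0 0;0 0 .5 0 0 0;0 0 .3 0 0 0;0 0 .3 0 0 0' && python3 go.py 438.1 276.2 81 1.640
python3 - <<'E'
from h import *
from cell import manip
c=manip.camera("scene");d=manip.camera("top")
a=cv2.resize(c["color"][170:340,210:380],(400,400));b=cv2.resize(d["color"][160:300,130:270],(400,400))
cv2.imwrite("pics/p1.png",np.hstack([a,b])[:,:,::-1])
E
```

```text
clock: 4.72
eef_pos: [434.9, 273.7, 108.9]
eef_rot: [3.141, 0.0, 1.635]
wrist_force: [0.4, 0.6, 0.2]
finger_gap: 36.1
finger_force: 0.0
now frame [0.056 0.083 0.698] goal frame [0.056 0.083 0.698] turn [ 0.      0.     -0.0015] pos [434.9 273.7 108.9] t 4.725
```

View pics/p1.png

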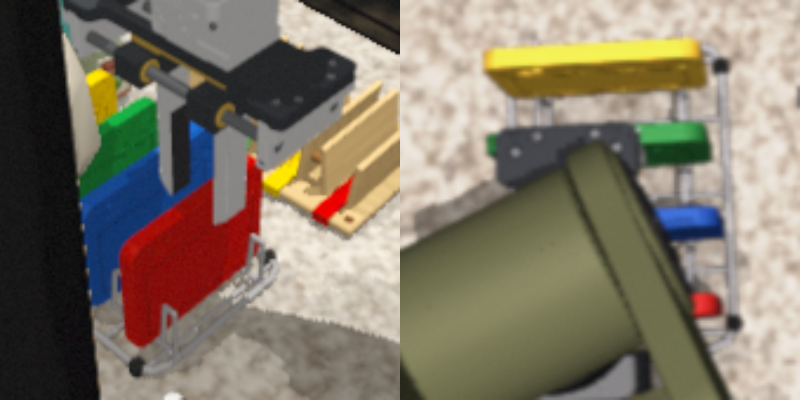

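Both fingers straddle the red board at its middle (left crop about (200,190)), clear of blue. Finish the descent and grip.

```bash
python3 -m creep '.056 .083 .35 0 0 -.0015;0 0 .35 0 0 0;0 0 0 0 0 0' - && python3 -m creep '0 0 0 0 0 0;0 0 0 0 0 0;0 0 0 0 0 0;0 0 0 0 0 0;0 0 0 0 0 0' 1 30 && python3 -m creep '0 0 -.1 0 0 0;0 0 -.3 0 0 0;0 0 -.4 0 0 0;0 0 -.4 0 0 0;0 0 -.4 0 0 0;0 0 -.4 0 0 0;0 0 -.4 0 0 0;0 0 -.4 0 0 0;0 0 -.3 0 0 0' && python3 go.py 438.9 78.3 205 1.664
```

```text
clock: 5.2
eef_pos: [437.5, 276.4, 80.1]
eef_rot: [-3.139, 0.001, 1.641]
wrist_force: [0.2, 0.9, 0.1]
finger_gap: 36.1
finger_force: 0.0
clock: 5.82
eef_pos: [438.2, 276.8, 81.8]
eef_rot: [3.141, -0.0, 1.641]
wrist_force: [-0.2, 0.1, 3.0]
finger_gap: 11.6
finger_force: 30.0
clock: 6.95
eef_pos: [438.1, 276.7, 206.6]
eef_rot: [3.141, -0.0, 1.641]
wrist_force: [0.2, 0.3, -1.8]
finger_gap: 11.9
finger_force: 30.0
now frame [-4.95  -0.327  0.038] goal frame [-4.941 -0.442  0.039] turn [ 0.0001 -0.0001 -0.0074] pos [438.1 276.7 206.6] t 6.95
```

```bash
python3 -m creep '0 0 0 0 0 -.0074;-.3 -.03 0 0 0 0;-.6 -.05 0 0 0 0;-.8 -.07 0 0 0 0;-.8 -.07 0 0 0 0;-.8 -.07 0 0 0 0;-.8 -.07 0 0 0 0;-.6 -.06 0 0 0 0;-.24 -.02 0 0 0 0;0 0 .3 0 0 0;0 0 .4 0 0 0;0 0 .4 0 0 0;0 0 .2 0 0 0;0 0 0 0 0 0' && python3 go.py 438.9 78.3 84 1.664
python3 - <<'E'
from h import *
from cell import manip
c=manip.camera("scene");W=cloud(c);m=mask(c,"red");m[:,:290]=0;m[:150]=0;m[:,385:]=0
a=c["color"];cv2.imwrite("pics/p2.png",cv2.resize(a[150:290,260:420],(800,600))[:,:,::-1])
q=W[m];q=q[q[:,2]>30]
f=np.polyfit(q[:,1],q[:,0],1);print(np.nanpercentile(q,[1,50,99],axis=0).round(1),-f[0],"face x at y=78",np.polyval(f,78.3))
E
```

```text
clock: 8.7
eef_pos: [438.6, 78.7, 152.8]
eef_rot: [-3.14, -0.0, 1.664]
wrist_force: [0.3, -0.1, -1.7]
finger_gap: 11.8
finger_force: 30.0
now frame [-0.011  0.01   1.72 ] goal frame [-0.011  0.007  1.72 ] turn [-0.0004 -0.      0.0001] pos [438.6  78.7 152.8] t 8.7
[[426.4  53.2  85.7]
 [430.9 112.1 133.2]
 [669.3 143.7 182.7]] 0.5053592208671671 face x at y=78 454.5840677270761
```

View pics/p2.png

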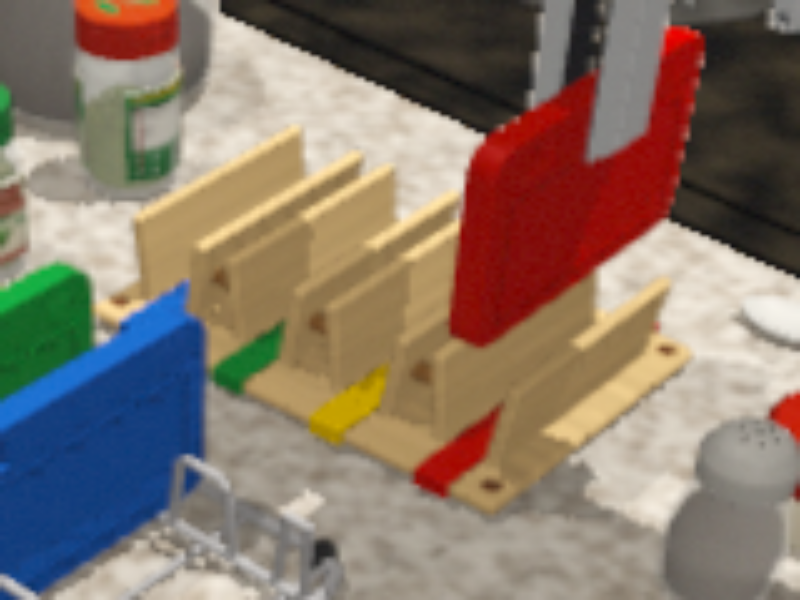

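The red board hangs plumb over its slot (lower corner near (475,340) in the crop), both edges in line with the liner at (455,450). Lower it.

```bash
python3 -m creep '0 0 .3 0 0 0;0 0 .4 0 0 0;0 0 .4 0 0 0;0 0 .3 0 0 0;0 0 .15 0 0 0;0 0 .08 0 0 0;0 0 .03 0 0 0;0 0 .03 0 0 0;0 0 0 0 0 0' && python3 go.py 438.9 78.3 84 1.664
```

```text
clock: 9.88
eef_pos: [439.3, 78.4, 86.4]
eef_rot: [3.14, -0.0, 1.664]
wrist_force: [-1.5, -0.7, 3.1]
finger_gap: 11.5
finger_force: 30.0
now frame [-0.    -0.009  0.059] goal frame [-0.    -0.009  0.059] turn [ 0.0003 -0.     -0.0001] pos [439.3  78.4  86.4] t 9.875
```

```bash
python3 -m creep '0 0 .02 0 0 0;0 0 0 0 0 0' && python3 -m creep '0 0 .02 0 0 0;0 0 0 0 0 0'
```

```text
clock: 10.12
eef_pos: [439.5, 78.4, 86.3]
eef_rot: [3.14, 0.0, 1.664]
wrist_force: [-4.1, -0.6, 15.3]
finger_gap: 11.8
finger_force: 30.0
clock: 10.38
eef_pos: [439.8, 78.4, 86.3]
eef_rot: [3.139, 0.0, 1.664]
wrist_force: [-7.9, -1.1, 25.1]
finger_gap: 11.8
finger_force: 30.1
```

```bash
python3 -m creep '0 0 -.05 0 0 0;0 -.04 0 0 0 0;0 0 0 0 0 0' && python3 -m creep '0 0 .03 0 0 0;0 0 .03 0 0 0;0 0 0 0 0 0'
```

```text
clock: 10.75
eef_pos: [437.4, 78.2, 86.3]
eef_rot: [3.141, -0.0, 1.664]
wrist_force: [-0.6, -0.6, 1.6]
finger_gap: 11.5
finger_force: 30.0
clock: 11.12
eef_pos: [438.4, 78.3, 86.1]
eef_rot: [3.139, 0.0, 1.664]
wrist_force: [-9.2, -0.1, 34.2]
finger_gap: 11.7
finger_force: 30.1
```

```bash
python3 -m creep '0 0 -.06 0 0 0;0 0 0 0 0 0'
python3 - <<'E'
from h import *
from cell import manip
c=manip.camera("scene");W=cloud(c);m=mask(c,"red");m[:,290+20:]&=True;m[:,:320]=0;m[:180]=0;m[:,400:]=0
q=W[m];q=q[(abs(q[:,0]-435)<25)&(q[:,1]>0)];print(np.percentile(q,[0.5,50,99.5],axis=0).round(1))
for a in range(95,148,6):
    k=q[abs(q[:,1]-a)<3]; print(a,len(k),k[:,2].max().round(1) if len(k) else'')
cv2.imwrite("pics/p3.png",cv2.resize(c["color"][170:290,300:420],(600,600))[:,:,::-1])
E
```

```text
clock: 11.38
eef_pos: [437.5, 78.2, 86.2]
eef_rot: [3.141, 0.0, 1.664]
wrist_force: [1.1, 0.5, 5.0]
finger_gap: 12.1
finger_force: 30.0
[[425.   16.7   8.5]
 [430.5 114.3  78.1]
 [443.4 149.3 116.8]]
95 62 116.5
101 55 117.0
107 73 117.0
113 55 117.0
119 63 117.1
125 83 116.6
131 87 116.9
137 124 116.4
143 223 112.0
```

View pics/p3.png

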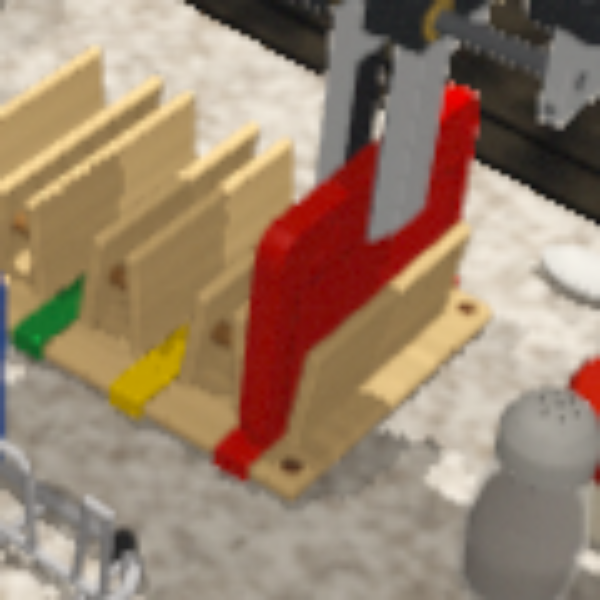

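```bash
python3 -m creep '0 0 0 0 0 0;0 0 0 0 0 0;0 0 0 0 0 0;0 0 0 0 0 0' .617 && python3 -m creep '0 0 -.2 0 0 0;0 0 -.5 0 0 0;0 0 -.6 0 0 0;0 0 -.6 0 0 0;0 0 -.6 0 0 0;0 0 -.4 0 0 0' && python3 go.py 487.9 275.8 205 1.64
python3 - <<'E'
from h import *
from cell import manip
s0=dict(np.load("scene0.npz"));W=cloud(s0);m=mask(s0,"red");m[:200]=0;m[:,330:]=0;q=W[m];print("before",np.percentile(q,[.5,50,99.5],axis=0).round(1))
c=manip.camera("scene");W=cloud(c);m=mask(c,"red");m[:,:320]=0;m[:180]=0;m[:,400:]=0
q=W[m];q=q[(abs(q[:,0]-435)<25)&(q[:,1]>0)];print("after",np.percentile(q,[0.5,50,99.5],axis=0).round(1))
d=manip.camera("top");cv2.imwrite("pics/p4.png",np.hstack([cv2.resize(c["color"][150:300,250:420],(400,400)),cv2.resize(d["color"][160:300,140:370],(400,400))])[:,:,::-1])
E
```

```text
clock: 11.92
eef_pos: [437.3, 78.2, 86.2]
eef_rot: [-3.141, -0.0, 1.664]
wrist_force: [0.6, -1.1, 0.4]
finger_gap: 36.2
finger_force: 0.0
clock: 12.68
eef_pos: [437.5, 78.2, 203.9]
eef_rot: [3.14, 0.0, 1.664]
wrist_force: [0.2, 0.3, -0.1]
finger_gap: 36.3
finger_force: 0.0
now frame [ 4.802  1.715 -0.024] goal frame [ 4.841  1.6   -0.027] turn [ 0.0005 -0.      0.0076] pos [437.5  78.2 203.9] t 12.675
before [[nan nan nan]
 [nan nan nan]
 [nan nan nan]]
after [[425.1  16.7   9.6]
 [431.5 101.7  85.5]
 [444.5 149.2 116.7]]
```

View pics/p4.png

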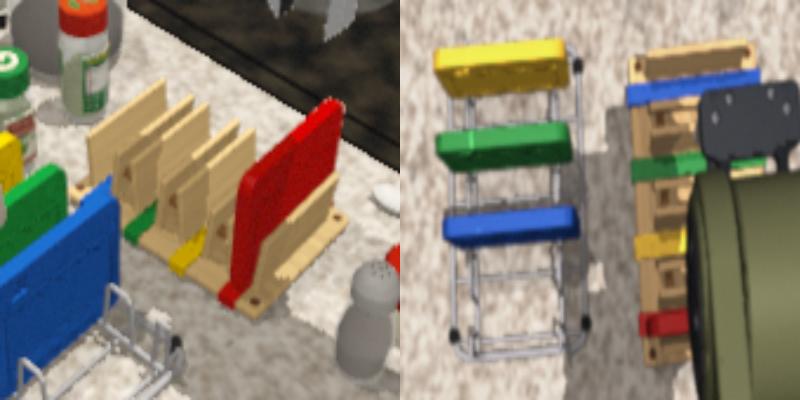

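Red stands in its slot on the liner (left crop (235,290)), upright. Next is blue.

```bash
python3 -m creep '0 0 0 0 0 .0076;.3 .1 0 0 0 0;.65 .22 0 0 0 0;.85 .28 0 0 0 0;.85 .28 0 0 0 0;.85 .28 0 0 0 0;.75 .24 0 0 0 0;.45 .15 0 0 0 0;.14 .05 0 0 0 0;0 0 .3 0 0 0;0 0 .6 0 0 0;0 0 .7 0 0 0;0 0 .7 0 0 0;0 0 .5 0 0 0;0 0 .2 0 0 0;0 0 .08 0 0 0;0 0 0 0 0 0' && python3 go.py 487.9 275.8 81 1.64 && python3 -m creep '0 0 0 0 0 0;0 0 0 0 0 0;0 0 0 0 0 0;0 0 0 0 0 0;0 0 0 0 0 0' 1 30 && python3 -m creep '0 0 -.1 0 0 0;0 0 -.3 0 0 0;0 0 -.4 0 0 0;0 0 -.4 0 0 0;0 0 -.4 0 0 0;0 0 -.4 0 0 0;0 0 -.4 0 0 0;0 0 -.4 0 0 0;0 0 -.3 0 0 0;0 0 0 0 0 0' && python3 go.py 587.8 92 205 1.664
```

```text
clock: 14.9
eef_pos: [488.0, 275.6, 79.5]
eef_rot: [3.141, -0.0, 1.64]
wrist_force: [-0.0, -0.4, -0.4]
finger_gap: 36.0
finger_force: 0.0
now frame [ 0.005 -0.001 -0.037] goal frame [ 0.005 -0.001 -0.037] turn [ 0.0002 -0.0001 -0.0001] pos [488.  275.6  79.5] t 14.9
clock: 15.52
eef_pos: [487.9, 275.8, 79.2]
eef_rot: [3.141, -0.0, 1.64]
wrist_force: [1.0, -0.2, 1.9]
finger_gap: 12.1
finger_force: 30.0
clock: 16.77
eef_pos: [488.0, 275.8, 203.9]
eef_rot: [3.14, -0.001, 1.64]
wrist_force: [-1.4, 0.1, -2.7]
finger_gap: 11.9
finger_force: 30.0
now frame [-4.758  2.171 -0.027] goal frame [-4.808  2.056 -0.027] turn [ 0.0004 -0.0002 -0.0076] pos [488.  275.8 203.9] t 16.775
```

```bash
python3 -m creep '0 0 0 0 0 -.0076;-.3 .13 0 0 0 0;-.6 .25 0 0 0 0;-.8 .34 0 0 0 0;-.8 .34 0 0 0 0;-.8 .34 0 0 0 0;-.7 .3 0 0 0 0;-.5 .22 0 0 0 0;-.3 .136 0 0 0 0;0 0 .3 0 0 0;0 0 .4 0 0 0;0 0 .4 0 0 0;0 0 .2 0 0 0;0 0 0 0 0 0' && python3 go.py 587.8 92 83.7 1.664
```

```text
clock: 18.52
eef_pos: [587.2, 92.4, 150.4]
eef_rot: [-3.14, -0.0, 1.664]
wrist_force: [-0.3, -0.2, -2.7]
finger_gap: 12.1
finger_force: 30.0
now frame [-0.011  0.016  1.667] goal frame [-0.011  0.014  1.667] turn [-0.0003 -0.      0.0001] pos [587.2  92.4 150.4] t 18.525
```

```bash
python3 -m creep '0 .014 .3 0 0 0;0 0 .4 0 0 0;0 0 .4 0 0 0;0 0 .3 0 0 0;0 0 .15 0 0 0;0 0 .05 0 0 0;0 0 .03 0 0 0;0 0 0 0 0 0' && python3 -m creep '0 0 .03 0 0 0;0 0 0 0 0 0'
```

```text
clock: 19.52
eef_pos: [588.2, 92.3, 86.2]
eef_rot: [3.141, 0.0, 1.664]
wrist_force: [0.7, -0.3, -2.7]
finger_gap: 11.9
finger_force: 30.0
clock: 19.77
eef_pos: [588.1, 92.2, 84.7]
eef_rot: [3.142, 0.0, 1.664]
wrist_force: [0.2, 0.3, -2.4]
finger_gap: 11.7
finger_force: 30.0
```

```bash
python3 -m creep '0 0 .03 0 0 0;0 0 0 0 0 0' && python3 -m creep '0 0 .03 0 0 0;0 0 0 0 0 0'
```

```text
clock: 20.02
eef_pos: [588.2, 92.3, 83.9]
eef_rot: [3.141, -0.0, 1.664]
wrist_force: [-0.9, -0.7, 3.0]
finger_gap: 12.4
finger_force: 30.0
clock: 20.27
eef_pos: [588.4, 92.3, 83.8]
eef_rot: [3.14, 0.0, 1.664]
wrist_force: [-5.2, -0.5, 14.9]
finger_gap: 11.6
finger_force: 30.0
```

```bash
python3 -m creep '0 0 -.03 0 0 0;0 0 0 0 0 0' && python3 -m creep '0 0 0 0 0 0;0 0 0 0 0 0;0 0 0 0 0 0;0 0 0 0 0 0' .617 && python3 -m creep '0 0 -.2 0 0 0;0 0 -.5 0 0 0;0 0 -.6 0 0 0;0 0 -.6 0 0 0;0 0 -.6 0 0 0;0 0 -.5 0 0 0;0 0 0 0 0 0' && python3 go.py 536.9 284.7 205 1.64
```

```text
clock: 20.52
eef_pos: [588.2, 92.3, 83.8]
eef_rot: [3.141, -0.0, 1.664]
wrist_force: [-1.8, -0.1, 4.9]
finger_gap: 11.6
finger_force: 30.0
clock: 21.02
eef_pos: [588.0, 92.2, 83.3]
eef_rot: [-3.141, 0.0, 1.664]
wrist_force: [-0.6, 0.2, -0.1]
finger_gap: 35.9
finger_force: 0.0
clock: 21.9
eef_pos: [588.6, 92.3, 205.2]
eef_rot: [3.138, -0.0, 1.664]
wrist_force: [0.4, 0.3, -0.0]
finger_gap: 35.9
finger_force: 0.0
now frame [ 4.909e+00 -8.400e-01  3.000e-03] goal frame [ 4.887 -0.957  0.006] turn [ 0.001  -0.      0.0076] pos [588.6  92.3 205.2] t 21.9
```

```bash
python3 -m creep '0 0 0 0 0 .0076;.3 -.06 0 0 0 0;.65 -.13 0 0 0 0;.85 -.17 0 0 0 0;.85 -.17 0 0 0 0;.85 -.17 0 0 0 0;.75 -.14 0 0 0 0;.45 -.09 0 0 0 0;.187 -.027 0 0 0 0;0 0 .3 0 0 0;0 0 .6 0 0 0;0 0 .7 0 0 0;0 0 .7 0 0 0;0 0 .5 0 0 0;0 0 .2 0 0 0;0 0 .1 0 0 0;0 0 0 0 0 0' && python3 go.py 536.9 284.7 81 1.64 && python3 -m creep '0 0 0 0 0 0;0 0 0 0 0 0;0 0 0 0 0 0;0 0 0 0 0 0;0 0 0 0 0 0' 1 30 && python3 -m creep '0 0 -.1 0 0 0;0 0 -.3 0 0 0;0 0 -.4 0 0 0;0 0 -.4 0 0 0;0 0 -.4 0 0 0;0 0 -.4 0 0 0;0 0 -.4 0 0 0;0 0 -.4 0 0 0;0 0 -.3 0 0 0;0 0 0 0 0 0' && python3 go.py 538 87.3 205 1.664
```

```text
clock: 24.02
eef_pos: [536.6, 284.5, 79.8]
eef_rot: [3.141, -0.0, 1.64]
wrist_force: [-0.2, 0.0, -0.9]
finger_gap: 35.7
finger_force: 0.0
now frame [ 0.005  0.009 -0.031] goal frame [ 0.005  0.009 -0.031] turn [ 0.0002 -0.     -0.0001] pos [536.6 284.5  79.8] t 24.025
clock: 24.65
eef_pos: [536.5, 284.7, 79.7]
eef_rot: [3.141, -0.0, 1.64]
wrist_force: [0.9, -0.2, 2.1]
finger_gap: 11.7
finger_force: 30.0
clock: 25.9
eef_pos: [536.6, 284.7, 204.4]
eef_rot: [3.14, -0.0, 1.64]
wrist_force: [-0.4, -0.8, -2.3]
finger_gap: 11.9
finger_force: 30.0
now frame [-4.927 -0.307 -0.019] goal frame [-4.918 -0.425 -0.016] turn [ 0.0004 -0.0001 -0.0076] pos [536.6 284.7 204.4] t 25.9
```

```bash
python3 -m creep '0 0 0 0 0 -.0076;-.3 -.03 0 0 0 0;-.6 -.05 0 0 0 0;-.8 -.07 0 0 0 0;-.8 -.07 0 0 0 0;-.8 -.07 0 0 0 0;-.75 -.06 0 0 0 0;-.6 -.055 0 0 0 0;-.27 -.02 0 0 0 0;0 0 .3 0 0 0;0 0 .4 0 0 0;0 0 .4 0 0 0;0 0 .2 0 0 0;0 0 0 0 0 0' && python3 go.py 538 87.3 84.4 1.664
```

```text
clock: 27.65
eef_pos: [537.5, 87.3, 150.7]
eef_rot: [-3.14, -0.0, 1.664]
wrist_force: [0.2, -0.2, -1.2]
finger_gap: 12.0
finger_force: 30.0
now frame [-0.     0.015  1.658] goal frame [-0.     0.013  1.658] turn [-0.0004 -0.      0.    ] pos [537.5  87.3 150.7] t 27.65
```

```bash
python3 -m creep '0 .01 .3 0 0 0;0 0 .4 0 0 0;0 0 .4 0 0 0;0 0 .3 0 0 0;0 0 .15 0 0 0;0 0 .05 0 0 0;0 0 .03 0 0 0;0 0 .02 0 0 0;0 0 0 0 0 0' && python3 -m creep '0 0 .03 0 0 0;0 0 0 0 0 0'
```

```text
clock: 28.78
eef_pos: [538.2, 87.1, 85.6]
eef_rot: [3.141, -0.0, 1.664]
wrist_force: [-0.1, 0.5, -3.2]
finger_gap: 11.9
finger_force: 30.0
clock: 29.02
eef_pos: [538.2, 87.1, 84.3]
eef_rot: [3.141, 0.0, 1.664]
wrist_force: [-0.1, -0.2, -2.1]
finger_gap: 11.9
finger_force: 30.0
```

```bash
python3 -m creep '0 0 .03 0 0 0;0 0 0 0 0 0'
```

```text
clock: 29.28
eef_pos: [538.4, 87.1, 84.3]
eef_rot: [3.141, 0.0, 1.664]
wrist_force: [-5.1, -0.5, 11.4]
finger_gap: 11.8
finger_force: 30.0
```

Contact at the expected height. Release and go for yellow.

```bash
python3 -m creep '0 0 -.02 0 0 0;0 0 0 0 0 0' && python3 -m creep '0 0 0 0 0 0;0 0 0 0 0 0;0 0 0 0 0 0;0 0 0 0 0 0' .617 && python3 -m creep '0 0 -.2 0 0 0;0 0 -.5 0 0 0;0 0 -.6 0 0 0;0 0 -.6 0 0 0;0 0 -.6 0 0 0;0 0 -.5 0 0 0;0 0 0 0 0 0' && python3 go.py 586.3 289.8 205 1.64
```

```text
clock: 29.52
eef_pos: [538.3, 87.1, 84.3]
eef_rot: [3.141, 0.0, 1.664]
wrist_force: [-1.6, -0.6, 5.4]
finger_gap: 11.7
finger_force: 30.0
clock: 30.02
eef_pos: [538.1, 87.1, 83.8]
eef_rot: [-3.141, -0.0, 1.664]
wrist_force: [-0.7, 0.2, -1.0]
finger_gap: 35.9
finger_force: 0.0
clock: 30.9
eef_pos: [538.7, 87.2, 205.5]
eef_rot: [3.139, 0.0, 1.664]
wrist_force: [0.0, 0.6, -0.2]
finger_gap: 35.9
finger_force: 0.0
now frame [4.933 1.657 0.016] goal frame [4.971 1.539 0.011] turn [ 0.001  -0.      0.0076] pos [538.7  87.2 205.5] t 30.9
```

```bash
python3 -m creep '0 0 0 0 0 .0076;.3 .1 0 0 0 0;.65 .2 0 0 0 0;.85 .26 0 0 0 0;.85 .26 0 0 0 0;.85 .26 0 0 0 0;.75 .23 0 0 0 0;.5 .16 0 0 0 0;.22 .069 0 0 0 0;0 0 .3 0 0 0;0 0 .6 0 0 0;0 0 .7 0 0 0;0 0 .7 0 0 0;0 0 .5 0 0 0;0 0 .2 0 0 0;0 0 .1 0 0 0;0 0 0 0 0 0' && python3 go.py 586.3 289.8 81 1.64 && python3 -m creep '0 0 0 0 0 0;0 0 0 0 0 0;0 0 0 0 0 0;0 0 0 0 0 0;0 0 0 0 0 0' 1 30 && python3 -m creep '0 0 -.1 0 0 0;0 0 -.3 0 0 0;0 0 -.4 0 0 0;0 0 -.4 0 0 0;0 0 -.4 0 0 0;0 0 -.4 0 0 0;0 0 -.4 0 0 0;0 0 -.4 0 0 0;0 0 -.3 0 0 0;0 0 0 0 0 0' && python3 go.py 488 82.8 205 1.664
```

```text
clock: 33.02
eef_pos: [586.0, 289.7, 80.3]
eef_rot: [3.141, -0.0, 1.64]
wrist_force: [0.4, 0.3, 0.6]
finger_gap: 35.9
finger_force: 0.0
now frame [ 0.001  0.007 -0.016] goal frame [ 0.001  0.007 -0.016] turn [ 0.0002 -0.0001 -0.    ] pos [586.  289.7  80.3] t 33.025
clock: 33.65
eef_pos: [586.1, 289.8, 80.1]
eef_rot: [3.141, -0.0, 1.64]
wrist_force: [2.5, 1.1, 2.2]
finger_gap: 12.2
finger_force: 30.0
clock: 34.9
eef_pos: [586.0, 289.8, 204.8]
eef_rot: [3.14, -0.0, 1.64]
wrist_force: [0.1, -0.8, -2.4]
finger_gap: 11.7
finger_force: 30.0
now frame [-4.994 -2.803 -0.011] goal frame [-4.925e+00 -2.922e+00 -4.000e-03] turn [ 0.0004 -0.0001 -0.0076] pos [586.  289.8 204.8] t 34.9
```

```bash
python3 -m creep '0 0 0 0 0 -.0076;-.3 -.18 0 0 0 0;-.6 -.36 0 0 0 0;-.8 -.47 0 0 0 0;-.8 -.47 0 0 0 0;-.8 -.47 0 0 0 0;-.75 -.45 0 0 0 0;-.6 -.36 0 0 0 0;-.275 -.162 0 0 0 0;0 0 .3 0 0 0;0 0 .4 0 0 0;0 0 .4 0 0 0;0 0 .2 0 0 0;0 0 0 0 0 0' && python3 go.py 488 82.8 84.7 1.664
```

```text
clock: 36.65
eef_pos: [487.5, 82.9, 151.2]
eef_rot: [-3.14, -0.0, 1.664]
wrist_force: [0.8, -0.5, -1.7]
finger_gap: 11.9
finger_force: 30.0
now frame [-0.003  0.013  1.661] goal frame [-0.003  0.011  1.661] turn [-0.0004 -0.      0.    ] pos [487.5  82.9 151.2] t 36.65
```

```bash
python3 -m creep '0 .008 .3 0 0 0;0 0 .4 0 0 0;0 0 .4 0 0 0;0 0 .3 0 0 0;0 0 .15 0 0 0;0 0 .05 0 0 0;0 0 .03 0 0 0;0 0 .02 0 0 0;0 0 0 0 0 0' && python3 -m creep '0 0 .03 0 0 0;0 0 0 0 0 0' && python3 -m creep '0 0 .02 0 0 0;0 0 0 0 0 0'
```

```text
clock: 37.78
eef_pos: [488.1, 82.7, 86.0]
eef_rot: [3.141, -0.0, 1.664]
wrist_force: [0.4, 0.1, -1.0]
finger_gap: 11.9
finger_force: 30.0
clock: 38.02
eef_pos: [488.1, 82.7, 84.7]
eef_rot: [3.141, 0.0, 1.664]
wrist_force: [0.4, -0.6, -1.3]
finger_gap: 11.8
finger_force: 30.0
clock: 38.28
eef_pos: [488.2, 82.7, 84.7]
eef_rot: [3.141, 0.0, 1.664]
wrist_force: [-3.5, -1.2, 9.3]
finger_gap: 11.5
finger_force: 30.0
```

Release, retreat up and away toward −y, then check.

```bash
python3 -m creep '0 0 -.015 0 0 0;0 0 0 0 0 0' && python3 -m creep '0 0 0 0 0 0;0 0 0 0 0 0;0 0 0 0 0 0;0 0 0 0 0 0' .617 && python3 -m creep '0 0 -.2 0 0 0;0 0 -.5 0 0 0;0 0 -.6 0 0 0;0 0 -.6 0 0 0;0 0 -.6 0 0 0;0 0 -.5 0 0 0;-.5 0 0 0 0 0;-.9 0 0 0 0 0;-.9 0 0 0 0 0;-.9 0 0 0 0 0;-.9 0 0 0 0 0;-.9 0 0 0 0 0;-.9 0 0 0 0 0;-.9 0 0 0 0 0;-.5 0 0 0 0 0;0 0 0 0 0 0'
python3 - <<'E'
from h import *
from cell import manip
c=manip.camera("scene");d=manip.camera("top");W=cloud(d)
cv2.imwrite("pics/p5.png",np.hstack([cv2.resize(c["color"][130:300,240:430],(400,400)),cv2.resize(d["color"][100:300,140:370],(400,400))])[:,:,::-1])
hs=cv2.cvtColor(d["color"],cv2.COLOR_RGB2HSV)
for k,h0,(x,y) in(("red",0,(438.9,78.3)),("yellow",27,(488.5,82.8)),("green",65,(538.5,87.3)),("blue",115,(588.6,92))):
    dh=abs(hs[...,0].astype(int)-h0);m=(np.minimum(dh,180-dh)<12)&(hs[...,1]>90)
    m&=(abs(W[...,0]-x)<22)&(abs(W[...,1]-y)<90)&(abs(W[...,2]-115)<6)
    v,u=np.nonzero(m);P=ray(d,np.c_[u,v],115);rc=cv2.minAreaRect(P[:,:2].astype(np.float32))
    print(k,m.sum(),np.round(rc[0],1),np.round(rc[1],1),"target",x,y,"top z med",np.median(W[m][:,2]).round(1),np.percentile(W[m][:,2],90).round(1),"yaw",-np.polyfit(P[:,1],P[:,0],1)[0].round(3))
E
```

```text
clock: 38.52
eef_pos: [488.2, 82.7, 84.7]
eef_rot: [3.141, 0.0, 1.664]
wrist_force: [-1.5, -0.7, 4.4]
finger_gap: 11.5
finger_force: 30.0
clock: 39.02
eef_pos: [488.0, 82.7, 84.4]
eef_rot: [-3.142, -0.0, 1.664]
wrist_force: [-0.2, -0.9, 0.1]
finger_gap: 36.0
finger_force: 0.0
clock: 41.02
eef_pos: [515.1, -208.5, 204.5]
eef_rot: [-3.141, -0.0, 1.662]
wrist_force: [0.7, 0.6, -0.3]
finger_gap: 35.9
finger_force: 0.0
red 572 [436.   79.4] [ 11.9 125.6] target 438.9 78.3 top z med 114.7 116.6 yaw 0.092
yellow 569 [486.5  83.3] [ 12.5 124.6] target 488.5 82.8 top z med 114.7 116.4 yaw 0.091
green 536 [535.9  89.4] [ 12.5 123.6] target 538.5 87.3 top z med 114.6 116.3 yaw 0.093
blue 518 [585.7  94.2] [ 12.4 124.2] target 588.6 92 top z med 114.5 116.4 yaw 0.093
```

View pics/p5.png

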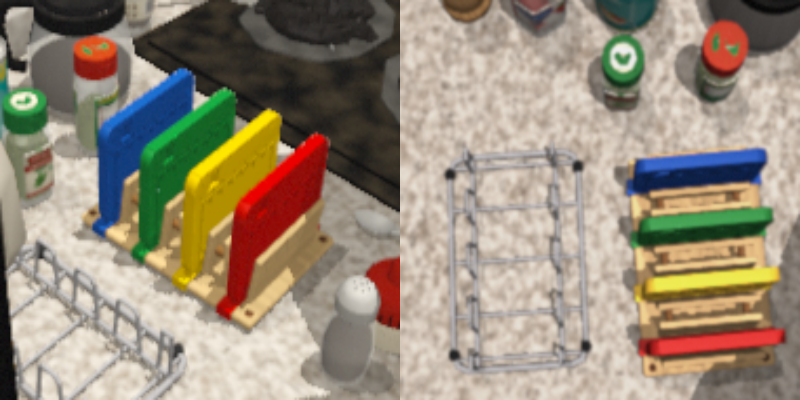

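All four boards stand upright in the slots of their own colour (left crop), with tops at 115 mm and within about 2 mm of centre along the slots. Both jars are untouched, at (623,65) and (723,55).

```bash
python3 -c "
from cell import manip
print(manip.sign_off())"
```

```text
the job is handed in; nothing more can be done
None
```

The job is handed in: all four boards stand upright on the liners of their own colours, within about 2 mm of centre along the slots, with both jars undisturbed, at about 41 s on the robot's clock.

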